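# Dry-run a bead path along a jointed template

## Task

Rehearse the sealing-bead run on the jointed steel template: with the gripper closed, trace the yellow line slowly with the fingertips from the green disc over every white tick and both brass pivots, in order, keeping the tips about a centimetre above the bar or only brushing it. At the far end gently press the red stop button well down and finish there, still holding it pressed. Do not pick up or shift anything and do not turn the template's arms.

Things in the scene. Friction and masses are not known exactly. Their poses are not given: they have to be found in the camera images.
- template: middle bar of the jointed path template: three dark steel bars in a row, each 30 mm wide and 10 mm thick, lying flat on the bench and fixed to it; origin under the centre of the middle bar (120 mm between its two pivots), its y axis along the bar towards the start arm (roughly to the robot's left), z up. A yellow line runs along the middle of all three bars
- mark1 (a point): on the centre of the green disc (18 mm across) at the free end of the start arm: the start of the line. The point lies on the bar's upper face, 10 mm above the bench
- mark2 (a point): first white cross tick, on the start arm, 35 mm from mark1. The point lies on the bar's upper face, 10 mm above the bench
- mark3 (a point): second white tick, on the start arm, 35 mm from mark2. The point lies on the bar's upper face, 10 mm above the bench
- mark4 (a point): first pivot (brass screw head, 16 mm across, 2 mm proud of the bar), 35 mm from mark3; the line may bend here. The point lies on the bar's upper face, 10 mm above the bench
- mark5 (a point): white tick on the middle bar, 40 mm from mark4. The point lies on the bar's upper face, 10 mm above the bench
- mark6 (a point): white tick on the middle bar, 40 mm from mark5. The point lies on the bar's upper face, 10 mm above the bench
- mark7 (a point): second pivot (brass screw head, 16 mm across, 2 mm proud), 40 mm from mark6; the line may bend here. The point lies on the bar's upper face, 10 mm above the bench
- mark8 (a point): white tick on the end arm, 35 mm from mark7. The point lies on the bar's upper face, 10 mm above the bench
- mark9 (a point): last white tick, on the end arm, 35 mm from mark8 and 35 mm before the red button. The point lies on the bar's upper face, 10 mm above the bench
- button_top (a point): centre of the top of the round red push button at the far end of the end arm, 22 mm across; the top stands 10 mm above the bar's face (20 mm above the bench) when out and goes straight down as it is pressed
- stop_button (a joint): travel of the red button, m: 0 = out, 0.006 = fully down; springs back when let go, needs about 1.5 N to start moving, 3.5 N at half travel and 5.6 N to reach the bottom
- start_arm (a joint): angle of the start arm at the first pivot, rad, 0 = in line with the middle bar, + anticlockwise from above; clamped very stiffly (4 N m), not to be turned
- end_arm (a joint): angle of the end arm at the second pivot, rad, 0 = in line with the middle bar, + anticlockwise from above; clamped very stiffly (4 N m), not to be turned
- test_weight: bystander, loose: small bright metal check weight with a knob, 22 mm across, 37 mm tall; origin at the centre of its underside
- shim_olive: bystander, loose: olive setting block 18 x 34 x 9 mm; origin at the centre of its underside
- ring_gauge: bystander, loose: grey steel setting ring, 48 mm across, 14 mm tall; origin at the centre of its underside

How it is judged:
On the way, in this order (a step that is already met when the one before it is completed fails the run):
1. fingertips close above or on mark 1 (green disc) (horizontal distance between the grasp point and mark1 below 0.013 m and z of the grasp point in the frame of mark1 below 0.045 m and value of joint stop_button below 0.002 m), for 0.1 s.
2. fingertips close above or on mark 2 (tick) (horizontal distance between the grasp point and mark2 below 0.013 m and z of the grasp point in the frame of mark2 below 0.045 m and value of joint stop_button below 0.002 m), for 0.1 s.
3. fingertips close above or on mark 3 (tick) (horizontal distance between the grasp point and mark3 below 0.013 m and z of the grasp point in the frame of mark3 below 0.045 m and value of joint stop_button below 0.002 m), for 0.1 s.
4. fingertips close above or on mark 4 (pivot) (horizontal distance between the grasp point and mark4 below 0.013 m and z of the grasp point in the frame of mark4 below 0.045 m and value of joint stop_button below 0.002 m), for 0.1 s.
5. fingertips close above or on mark 5 (tick) (horizontal distance between the grasp point and mark5 below 0.013 m and z of the grasp point in the frame of mark5 below 0.045 m and value of joint stop_button below 0.002 m), for 0.1 s.
6. fingertips close above or on mark 6 (tick) (horizontal distance between the grasp point and mark6 below 0.013 m and z of the grasp point in the frame of mark6 below 0.045 m and value of joint stop_button below 0.002 m), for 0.1 s.
7. fingertips close above or on mark 7 (pivot) (horizontal distance between the grasp point and mark7 below 0.013 m and z of the grasp point in the frame of mark7 below 0.045 m and value of joint stop_button below 0.002 m), for 0.1 s.
8. fingertips close above or on mark 8 (tick) (horizontal distance between the grasp point and mark8 below 0.013 m and z of the grasp point in the frame of mark8 below 0.045 m and value of joint stop_button below 0.002 m), for 0.1 s.
9. fingertips close above or on mark 9 (tick) (horizontal distance between the grasp point and mark9 below 0.013 m and z of the grasp point in the frame of mark9 below 0.045 m and value of joint stop_button below 0.002 m), for 0.1 s.
10. the fingers press the red button at least half-way down (value of joint stop_button above 0.003 m and contact force between the fingers and template above 0.5 N), for 0.2 s.
At the end, for the whole second after the job is handed in: after all nine marks were passed in order (within 13 mm, tips at most about 25 mm above the bar), the fingers hold the red button at least 3 of its 6 mm down, within 20 mm of its centre; the arms of the template are within 8 mm and the bystanders within 15 mm of their starts (all of step 10 and horizontal distance between the grasp point and button_top below 0.02 m and distance of each of mark1, mark9 from where it was at the start of the episode below 0.008 m and distance of each of test_weight, shim_olive, ring_gauge from where it was at the start of the episode below 0.015 m); the arm keeps its last pose, push and grip.
It fails at once if the fingers press on the template or button harder than 20 N (contact force between the fingers and template above 20 N).
It fails at once if an arm of the template is turned or pushed aside (distance of any of mark1, mark9 from where it was at the start of the episode above 0.008 m).
It fails at once if a bystander is shifted, lifted or carried (distance of any of test_weight, shim_olive, ring_gauge from where it was at the start of the episode above 0.015 m).
It also fails if it takes over 51 s, if anything falls off the work surface, if the arm or the gripper's body presses on something with over 40 N, if the wrist force passes 120 N, or if a joint passes its speed limit or range.

## Robot

A 6-joint arm with a two-finger parallel gripper is mounted at the origin on a cart in front of the work surface, level with it; the furniture and walls round the work are solid. World frame = base frame: x ahead of the robot, y to its left, z up, the work surface at z = 0. Lengths are in m, angles in rad, forces in N, time in s.
With the tool pointing down it reaches from about 0.15 to 0.775 m from the base axis. Payload 6.1 kg.
Tool frame: the origin (TCP) lies between the finger pads; the fingertips stand 25 mm ahead of it and the grasp point (between the pads) lies 6 mm ahead of it (bot.finger_overhang is the distance from the TCP to the fingertips, in m); y points along the fingers, x is the direction in which the jaws open and shut, and the axes are right-handed (so a half turn about y gives the same grasp; the last joint's range is limited). The gripper opens to 85 mm and grips with 20 to 120 N. Pads are 22 mm wide; open, the fingers measure 114 mm over their backs; the gripper's body (76 mm by 85 mm) begins 54 mm behind the grasp point. The pads swing forward as they close: fully open they stand 13 mm farther back than shut.
Start: joints at [-1.315, 0.126, -0.04, 1.405, 0, 1.571], TCP at [0.133, -0.508, 0.256] pointing down, gripper open.
Joint ranges: [-2.72, 2.72], [-0.95, 1.95], [-1.27, 1.35], [-1.78, 2.02], [-1.46, 1.47], [-3.14, 3.14]. Speed limits (rad/s): [2.39, 2.39, 3.01, 3.14, 3.14, 3.14].

## Interface

Orientations are given as a rotation vector (axis times angle).
In Python, from bench import bot, imaging, workorder gives the robot as it stands.
- The arm moves only by the tool send_rows, never from a script. Its argument "targets" is a list of rows, each an object with "slide": the shift along the tool's x, y, z normalised to -1 to 1, where 1 is 40 cm, a list of three; "turn": the turn about the tool's y normalised to -1 to 1, where 1 is 180 degrees. A call has exactly 5 rows; each row shifts and turns the pose as measured when the row begins, along the tool's axes as they then stand; what a row does not reach is not made up. A row lasts 1/8 s, in which the tool goes at most 62.5 mm and 10.7 degrees, less where a joint would pass 70% of its speed; a pose out of reach is approached as far as the arm can. A call with a number of a shift or a turn outside -1 to 1 is refused whole. A call with a gripper value outside its range is refused whole. "hand" is the opening in per cent of the stroke, from 0 (shut) to 100 (fully open), set as the call begins (left out, the last holds). The fingers move at their own pace and stop on an object; "squeeze" is the grip in N (left out, the last holds). Time passes only in rows, so rows that do not move let the fingers close, or fill a call up. It gives the time, the measured TCP pose, the force and the opening at its end, in the units of the state.
- bot.sense(): the state, without advancing time (a new reading comes with each control period).
- imaging.capture(name): name is "scene" or "top" or "wrist"; returns the picture (384x512x3 uint8, red, green, blue); there is no depth.
- imaging.camera_model(name): a dict with "K" (3x3 intrinsics, pixels), "view" (4x4, takes a point from world to camera coordinates). Camera axes: x right, y down, z forward; pixel columns grow to the right and rows downward; lengths in m; the calibration is good to about 2 mm. The wrist camera is an equidistant fisheye: a pixel r from the principal point sees the ray r / f radians off the axis. A picture is of the moment at which its call begins: read the wrist's pose just before it. camera_model takes no time and is no camera call; for the wrist camera it gives the pose at the moment of the call.
- workorder.job_done(): hands the job in, once; it reports no verdict.
The state is a dict: "time": time; "qpos": joint angles; "joint_velocities": joint speeds; "joint_efforts": joint torques, N m; "tcp_pos": TCP position; "tool_rot": TCP orientation; "ft_force": force on the tool from outside, world axes, zero at the start; "ft_torque": the same for the moment, N m; "width": finger opening in m.
Only numpy, scipy, OpenCV 4.12 (cv2) and the standard library are available. Lean on these libraries where they do the work, as an engineer would, in place of code of your own. Each camera call takes 0.05 s, during which the arm holds its last target.

## Working session

There is one attempt and no reset: what is moved stays moved. The work goes in short steps, Python scripts to look and compute and a tool call to move; the robot and the scene stay as the last step left them, time stands still between calls to the robot, and variables do not carry over. Pictures are saved under pics/ and viewed, and the job is handed in when it is done.

Besides the shell and the picture viewer there is one more tool, called after "Request:" as name(argument=value, ...), one argument or row to a line, values as JSON. send_rows: Moves the arm, as the interface text tells. Its arguments: {"type":"object","properties":{"targets":{"type":"array","items":{"type":"object","properties":{"slide":{"type":"array","items":{"type":"number"}},"turn":{"type":"number"}}}},"hand":{"type":"number"},"squeeze":{"type":"number"}},"required":["targets"]}

```bash
ls; mkdir -p pics; python3 - <<'E'
from bench import bot, imaging, workorder
import cv2
print(bot.sense(), bot.finger_overhang)
for n in ("scene","top","wrist"):
    m=imaging.camera_model(n); print(n,m)
    im=imaging.capture(n); cv2.imwrite(f"pics/{n}0.png",im[:,:,::-1])
E
```

```text
pics
{'time': 0.0, 'qpos': array([-1.31497642e+00,  1.26391841e-01, -4.06096639e-02,  1.40537988e+00,
        1.27758595e-05,  1.57080032e+00]), 'joint_velocities': array([-0.00034518, -0.00065267,  0.00136228,  0.00167643, -0.00021208,
       -0.00013079]), 'joint_efforts': array([-1.61136359e-03, -4.35914361e+01,  3.52926672e+01,  1.73886790e-02,
       -1.02520294e-04,  3.79578768e-08]), 'tcp_pos': array([ 0.13275775, -0.50756598,  0.25552146]), 'tool_rot': array([-1.31840595,  1.0195984 , -1.01752036]), 'ft_force': array([-1.10837297, -0.4003634 , -0.54774421]), 'ft_torque': array([-0.0220951 ,  0.0195341 , -0.00962686]), 'width': 0.0852720356221843} 0.025
scene {'K': array([[448.54892033,   0.        , 246.04482286],
       [  0.        , 448.54892033, 191.4379112 ],
       [  0.        ,   0.        ,   1.        ]]), 'view': array([[-0.60029922, -0.7997485 ,  0.00657055,  0.37324796],
       [-0.52737563,  0.38965039, -0.75501491,  0.30191755],
       [ 0.60126183, -0.45670002, -0.6556747 ,  0.79592662],
       [ 0.        ,  0.        ,  0.        ,  1.        ]])}
top {'K': 
[... 225 characters left out ...]
      [-0.99337297,  0.01658688, -0.11373219,  0.54138937],
       [ 0.11397706,  0.0146488 , -0.99337538,  0.81583147],
       [ 0.        ,  0.        ,  0.        ,  1.        ]])}
wrist {'K': array([[297.31863964,   0.        , 252.68059434],
       [  0.        , 297.31863964, 192.11459144],
       [  0.        ,   0.        ,   1.        ]]), 'view': array([[ 2.52533287e-01, -9.67588047e-01, -5.57218711e-04,
        -5.25245314e-01],
       [-9.29397528e-01, -2.42725962e-01,  2.78036586e-01,
        -3.49169224e-02],
       [-2.69160128e-01, -6.96956152e-02, -9.60570324e-01,
         3.77253391e-01],
       [ 0.00000000e+00,  0.00000000e+00,  0.00000000e+00,
         1.00000000e+00]])}
```

View pics/top0.png

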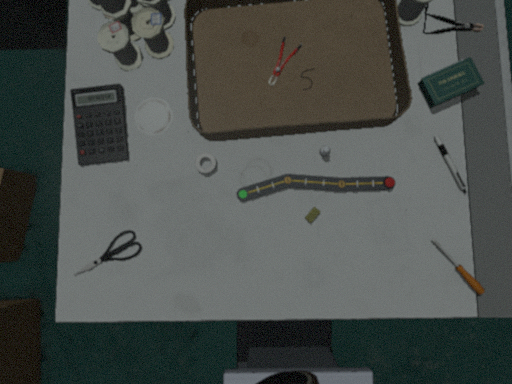

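View pics/scene0.png

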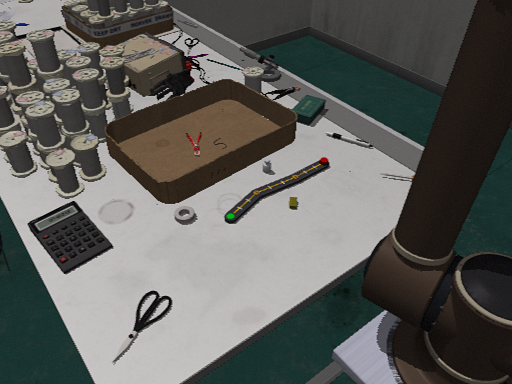

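```bash
python3 - <<'E'
from bench import bot
from scipy.spatial.transform import Rotation as R
print(R.from_rotvec(bot.sense()['tool_rot']).as_matrix().round(3))
E
```

```text
[[ 0.253 -0.     0.967]
 [-0.967  0.001  0.253]
 [-0.001 -1.    -0.   ]]
```

The top view shows the green disc at (242,194), the pivots at (288,180) and (341,184), and the red button at (389,183). The weight is near (325,153), the shim at (313,215) and the ring at (206,164). In the scene view green is at (230,216) and red at (324,161).

```bash
cat > h.py <<'E'
import numpy as np, cv2
from bench import imaging
def ray(n,uv,m=None):
    m=m or imaging.camera_model(n); K=m['K'];V=m['view'];R=V[:3,:3];c=-R.T@V[:3,3]
    d=np.array([(uv[0]-K[0,2])/K[0,0],(uv[1]-K[1,2])/K[1,1],1]); d=R.T@d
    return c,d/np.linalg.norm(d)
def plane(n,uv,z):
    c,d=ray(n,uv); return c+d*(z-c[2])/d[2]
def tri(a,b):
    A=np.zeros((3,3));y=np.zeros(3);L=[]
    for c,d in (a,b):
        P=np.eye(3)-np.outer(d,d);A+=P;y+=P@c
    x=np.linalg.solve(A,y); 
    return x,[np.linalg.norm((np.eye(3)-np.outer(d,d))@(x-c)) for c,d in (a,b)]
def blobs(mask,amin=4):
    n,l,s,c=cv2.connectedComponentsWithStats(mask.astype(np.uint8),connectivity=8)
    return [(int(s[i,4]),c[i].round(2)) for i in range(1,n) if s[i,4]>=amin]
E
python3 - <<'E'
from h import *
for n,box in (("top",(225,405,140,225)),("scene",(210,340,140,235))):
    im=cv2.imread(f"pics/{n}0.png"); x0,x1,y0,y1=box
    cr=im[y0:y1,x0:x1]; hsv=cv2.cvtColor(cr,cv2.COLOR_BGR2HSV); H,S,V=[hsv[...,i].astype(int) for i in range(3)]
    off=np.array([x0,y0])
    for nm,mk in (("green",(H>45)&(H<80)&(S>140)&(V>90)),("red",((H<8)|(H>172))&(S>140)&(V>70)),("brass/yel",(H>12)&(H<32)&(S>90)&(V>80)),("dark",(V<90))):
        print(n,nm,[(a,c+off) for a,c in blobs(mk)])
    cv2.imwrite(f"pics/{n}_c.png",cv2.resize(cr,None,fx=4.3,fy=4.3,interpolation=cv2.INTER_CUBIC))
E
```

```text
top green [(32, array([242.59, 193.66]))]
top red [(65, array([389.2 , 181.85]))]
top brass/yel [(77, array([288.42, 180.55])), (26, array([313.31, 181.65])), (79, array([340.53, 183.38])), (18, array([364.44, 182.94])), (16, array([378.5, 182.5])), (24, array([264.83, 186.67])), (17, array([252.41, 190.53]))]
top dark [(86, array([325.2 , 155.58])), (2036, array([315.2 , 185.13])), (138, array([312.34, 215.22]))]
scene green [(39, array([230.08, 215.67]))]
scene red [(28, array([323.75, 159.57]))]
scene brass/yel [(480, array([224.74, 147.06])), (78, array([300.64, 173.4 ])), (20, array([275.5, 184.5])), (58, array([256.91, 192.57])), (60, array([292.85, 201.12])), (35, array([240.31, 206.37]))]
scene dark [(29, array([219.62, 143.69])), (1536, array([243.06, 157.58])), (1141, array([274.09, 189.82])), (71, array([268.13, 169.1 ])), (30, array([294.03, 206.07]))]
```

View pics/top_c.png

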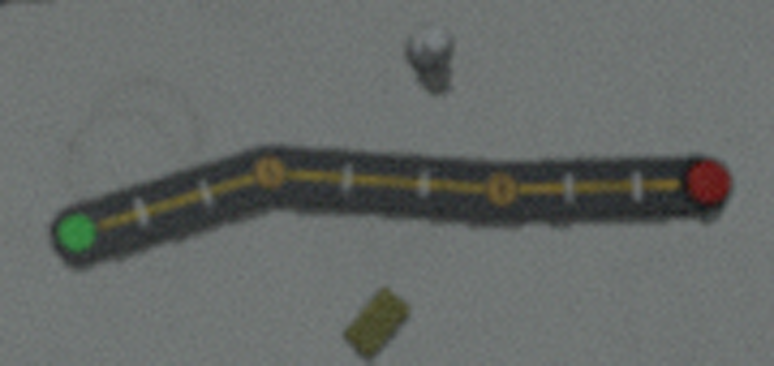

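View pics/scene_c.png

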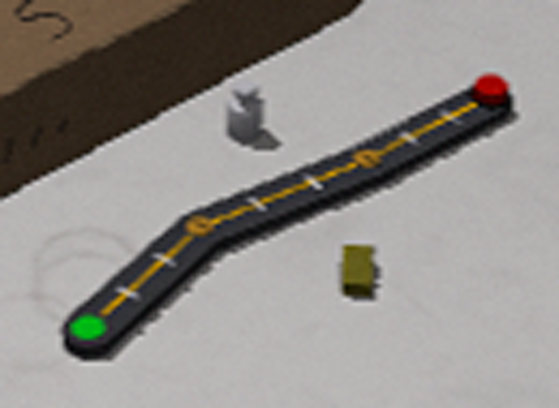

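```bash
python3 - <<'E'
from h import *
t=lambda x,y,o:((x+.5)/4.3-.5+o[0],(y+.5)/4.3-.5+o[1])
T={k:t(*v,(225,140)) for k,v in dict(G=(76,233),a=(142,211),b=(207,193),P1=(270,172),c=(348,179),d=(424,183),P2=(501,188),e=(569,187),f=(638,186),R=(708,182)).items()}
S={k:t(*v,(210,140)) for k,v in dict(G=(88,328),a=(128,293),b=(164,259),P1=(200,226),c=(258,204),d=(314,182),P2=(367,158),e=(408,137),f=(449,117),R=(491,86)).items()}
T['G']=(242.59,193.66);S['G']=(230.08,215.67);T['R']=(389.2,181.85)
Q={}
for k in T:
    x,r=tri(ray("top",T[k]),ray("scene",S[k])); z=.02 if k=='R' else .012 if k[0]=='P' else .01
    Q[k]=plane("top",T[k],z)[:2]
    print(k,x.round(4),"res",np.round(r,4),"top@z",Q[k].round(4),"scene@z",plane("scene",S[k],z)[:2].round(4))
ks=list(T)
print([round(float(np.linalg.norm(Q[i]-Q[j]))*1000,1) for i,j in zip(ks,ks[1:])])
for n,uv,uv2 in (("weight",(324.5,150),(267,166)),("shim",(312.4,215),(292.8,200)),("ring",(206,164),(185,214))):
    print(n,plane("top",uv,.015).round(3),plane("scene",uv2,.01).round(3))
E
```

```text
G [0.5348 0.1131 0.0089] res [0.0005 0.0005] top@z [0.535  0.1134] scene@z [0.5335 0.1134]
a [0.5452 0.0789 0.0078] res [0.0011 0.0011] top@z [0.5456 0.0797] scene@z [0.5425 0.0796]
b [0.5545 0.0456 0.0087] res [0.0002 0.0002] top@z [0.5545 0.0458] scene@z [0.5532 0.0463]
P1 [0.5645 0.0123 0.0095] res [0.0007 0.0007] top@z [0.5647 0.013 ] scene@z [0.5619 0.0136]
c [ 0.5604 -0.0281  0.0088] res [0.0006 0.0006] top@z [ 0.5606 -0.0275] scene@z [ 0.5589 -0.0275]
d [ 0.5573 -0.068   0.008 ] res [0.0012 0.0012] top@z [ 0.5578 -0.0668] scene@z [ 0.5548 -0.0673]
P2 [ 0.5538 -0.1073  0.0098] res [0.0011 0.0011] top@z [ 0.5543 -0.1061] scene@z [ 0.5513 -0.1063]
e [ 0.5542 -0.1421  0.0094] res [0.0005 0.0005] top@z [ 0.5545 -0.1416] scene@z [ 0.5534 -0.142 ]
f [ 0.5545 -0.1777  0.0084] res [0.0001 0.0001] top@z [ 0.5544 -0.1772] scene@z [ 0.5531 -0.1762]
R [ 0.5545 -0.2115  0.0175] res [0.0009 0.0009] top@z [ 0.5548 -0.21  ] scene@z [ 0.5518 -0.2096]
[35.4, 35.0, 34.4, 40.7, 39.4, 39.5, 35.5, 35.6, 32.8]
weight [ 0.63  -0.071  0.015] [ 0.631 -0.077  0.01 ]
shim [ 0.485 -0.04   0.015] [ 0.487 -0.042  0.01 ]
ring [0.603 0.195 0.015] [0.602 0.196 0.01 ]
```

Request:
send_rows(
  targets=[
    {"slide":[0,0,0],"turn":-0.055},
    {"slide":[0,0,0],"turn":-0.055},
    {"slide":[0,0,0],"turn":-0.055},
    {"slide":[0,0,0],"turn":-0.055},
    {"slide":[0,0,0],"turn":-0.055},
  ],
  hand=0,
  squeeze=20,
)

```text
time: 0.78
tcp_pos: [0.1326, -0.5069, 0.2539]
tool_rot: [-1.541, 0.334, -0.33]
ft_force: [-0.6, -0.7, 0.3]
width: 0.0001
```

```bash
cat > st.py <<'E'
import numpy as np
from bench import bot
from scipy.spatial.transform import Rotation as R
s=bot.sense();M=R.from_rotvec(s['tool_rot']).as_matrix()
print(s['time'],'tcp',s['tcp_pos'].round(4),'heading x',np.degrees(np.arctan2(M[1,0],M[0,0])).round(2),'ydir',M[:,1].round(3),'q',s['qpos'].round(2),'F',s['ft_force'].round(2),'w',round(s['width'],4))
E
python3 st.py
```

```text
0.775 tcp [ 0.1326 -0.5069  0.2539] heading x -24.25 ydir [-0.001  0.005 -1.   ] q [-1.31  0.13 -0.04  1.41 -0.    0.68] F [-0.65 -0.65  0.33] w 0.0001
```

Request:
send_rows(
  targets=[
    {"slide":[0,0,0],"turn":-0.05},
    {"slide":[0,0,0],"turn":-0.05},
    {"slide":[0,0,0],"turn":-0.03},
    {"slide":[0.05,0,0.06],"turn":-0.005},
    {"slide":[0.07,0,0.1],"turn":0},
  ],
)

```text
time: 1.4
tcp_pos: [0.1795, -0.4423, 0.2517]
tool_rot: [-1.562, -0.008, 0.012]
ft_force: [1.1, -0.7, 0.0]
width: -0.0001
```

```bash
python3 st.py
```

```text
1.4 tcp [ 0.1795 -0.4423  0.2517] heading x 0.72 ydir [-0.002  0.009 -1.   ] q [-1.19  0.04 -0.14  1.4   0.    0.37] F [ 1.14 -0.73  0.01] w -0.0001
```

Request:
send_rows(
  targets=[
    {"slide":[0.08,0,0.125],"turn":0.004},
    {"slide":[0.08,0,0.125],"turn":0},
    {"slide":[0.08,0,0.125],"turn":0},
    {"slide":[0.08,0,0.125],"turn":0},
    {"slide":[0.08,0,0.125],"turn":0},
  ],
)

```text
time: 2.02
tcp_pos: [0.3421, -0.1849, 0.2526]
tool_rot: [-1.561, 0.006, -0.003]
ft_force: [1.8, -0.9, 0.0]
width: -0.0
```

Request:
send_rows(
  targets=[
    {"slide":[0.08,0,0.125],"turn":0},
    {"slide":[0.08,0,0.125],"turn":0},
    {"slide":[0.08,0,0.12],"turn":0},
    {"slide":[0.08,0,0.12],"turn":0},
    {"slide":[0.08,0.03,0.11],"turn":0},
  ],
)

```text
time: 2.65
tcp_pos: [0.5071, 0.0642, 0.2432]
tool_rot: [-1.562, 0.002, -0.004]
ft_force: [-0.2, -1.1, 0.4]
width: -0.0004
```

```bash
python3 st.py
```

```text
2.65 tcp [0.5071 0.0642 0.2432] heading x -0.21 ydir [ 0.002  0.008 -1.   ] q [ 0.12  0.1  -0.1   1.37  0.01  1.7 ] F [-0.18 -1.13  0.35] w -0.0004
```

Request:
send_rows(
  targets=[
    {"slide":[0.04,0.04,0.07],"turn":0},
    {"slide":[0.02,0.08,0.04],"turn":0},
    {"slide":[0.0,0.08,0.01],"turn":0},
    {"slide":[0,0.07,0],"turn":0},
    {"slide":[0,0.04,0],"turn":0},
  ],
)

```text
time: 3.28
tcp_pos: [0.5335, 0.1195, 0.1138]
tool_rot: [-1.563, -0.003, 0.003]
ft_force: [0.1, 0.0, 0.6]
width: -0.0001
```

```bash
python3 st.py;  python3 - <<'E'
from h import *
import pickle
m=imaging.camera_model("wrist")
im=imaging.capture("wrist"); cv2.imwrite("pics/w1.png",im[:,:,::-1]); pickle.dump(m,open("w1.pkl","wb"))
im=imaging.capture("scene"); cv2.imwrite("pics/s1.png",im[:,:,::-1])
E
```

```text
3.275 tcp [0.5335 0.1195 0.1138] heading x 0.19 ydir [-0.     0.008 -1.   ] q [ 0.22  0.2  -0.26  1.1   0.01  1.78] F [0.08 0.04 0.57] w -0.0001
```

View pics/w1.png

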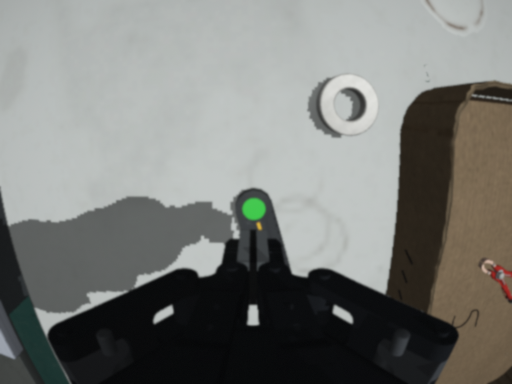

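View pics/s1.png

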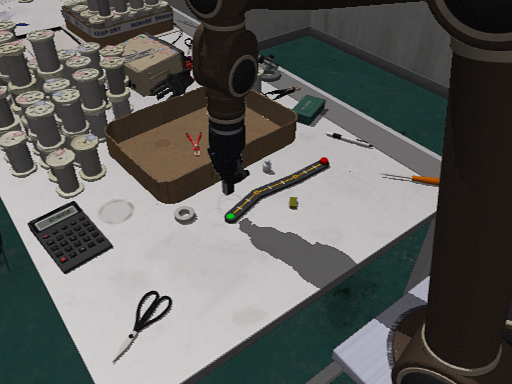

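The wrist view shows the green disc at (254,209), just ahead of the closed fingertips. The ring is off to the side at (347,104), and the way down is clear. I'll check the disc's position through the fisheye.

```bash
cat >> h.py <<'E'
def wray(uv,m):
    K=m['K'];V=m['view'];R=V[:3,:3];c=-R.T@V[:3,3]
    p=np.array([uv[0]-K[0,2],uv[1]-K[1,2]]);r=np.linalg.norm(p);th=r/K[0,0]
    d=np.r_[np.sin(th)*p/r,np.cos(th)]; return c,R.T@d
E
python3 - <<'E'
from h import *
import pickle
m=pickle.load(open("w1.pkl","rb"))
im=cv2.imread("pics/w1.png");h=cv2.cvtColor(im,cv2.COLOR_BGR2HSV).astype(int)
b=max(blobs((h[...,0]>45)&(h[...,0]<80)&(h[...,1]>140)&(h[...,2]>90)),key=lambda x:x[0]);print(b)
c,d=wray(b[1],m);print((c+d*(.01-c[2])/d[2]).round(4)); print([x.round(4) if hasattr(x,'round') else np.round(x,4) for x in tri((c,d),ray("top",(242.59,193.66)))])
E
```

```text
(395, array([253.49, 208.58]))
[0.5348 0.1132 0.01  ]
[array([0.5349, 0.1134, 0.0106]), array([0.0001, 0.0001])]
```

Request:
send_rows(
  targets=[
    {"slide":[0.002,0.045,-0.01],"turn":0},
    {"slide":[0,0.045,-0.005],"turn":0},
    {"slide":[0,0.035,0],"turn":0},
    {"slide":[0,0.02,0],"turn":0},
    {"slide":[0,0,0],"turn":0},
  ],
)

```text
time: 4.0
tcp_pos: [0.5373, 0.1137, 0.0592]
tool_rot: [-1.561, -0.006, -0.004]
ft_force: [0.4, 0.6, 0.7]
width: 0.0003
```

```bash
python3 st.py
```

```text
4.0 tcp [0.5373 0.1137 0.0592] heading x 0.1 ydir [ 0.006  0.01  -1.   ] q [ 0.2   0.24 -0.35  0.98  0.01  1.77] F [0.39 0.59 0.74] w 0.0003
```

Request:
send_rows(
  targets=[
    {"slide":[-0.005,0.018,0],"turn":0},
    {"slide":[-0.002,0.012,0],"turn":0},
    {"slide":[0,0,0],"turn":0},
    {"slide":[0,0,0],"turn":0},
    {"slide":[0,0,0],"turn":0},
  ],
)

```text
time: 4.62
tcp_pos: [0.5353, 0.1141, 0.0479]
tool_rot: [-1.561, -0.008, -0.005]
ft_force: [-0.7, -0.8, -0.0]
width: -0.0002
```

```bash
python3 st.py;python3 - <<'E'
from h import *
im=imaging.capture("scene"); cv2.imwrite("pics/s2.png",cv2.resize(im[100:260,180:360,::-1],None,fx=4,fy=3.75))
E
```

```text
4.625 tcp [0.5353 0.1141 0.0479] heading x 0.11 ydir [ 0.009  0.01  -1.   ] q [ 0.21  0.24 -0.37  0.95  0.01  1.77] F [-0.72 -0.83 -0.04] w -0.0002
```

View pics/s2.png

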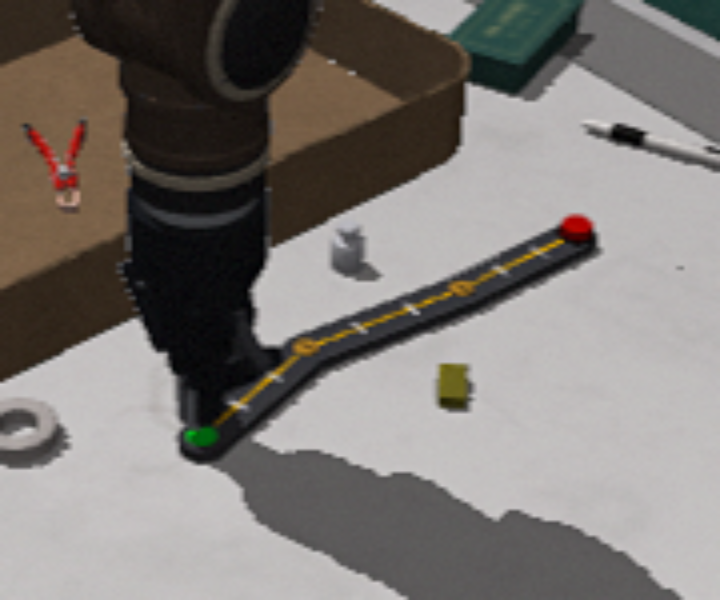

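The tips stand just above the green disc, about 13 mm over the bar. I'm starting the trace.

Request:
send_rows(
  targets=[
    {"slide":[0.005,0,-0.017],"turn":0},
    {"slide":[0.005,0,-0.017],"turn":0},
    {"slide":[0.005,0,-0.017],"turn":0},
    {"slide":[0.005,0,-0.017],"turn":0},
    {"slide":[0.005,0,-0.017],"turn":0},
  ],
)

```text
time: 5.3
tcp_pos: [0.5462, 0.0777, 0.0478]
tool_rot: [-1.561, -0.009, -0.006]
ft_force: [0.1, 0.7, -0.1]
width: 0.0002
```

Request:
send_rows(
  targets=[
    {"slide":[0.004,0,-0.016],"turn":0},
    {"slide":[0.004,0,-0.016],"turn":0},
    {"slide":[0.004,0,-0.016],"turn":0},
    {"slide":[0.004,0,-0.016],"turn":0},
    {"slide":[0.004,0,-0.016],"turn":0},
  ],
)

```text
time: 5.92
tcp_pos: [0.5549, 0.0433, 0.0475]
tool_rot: [-1.561, -0.008, -0.006]
ft_force: [0.5, 0.4, -0.5]
width: -0.0001
```

Request:
send_rows(
  targets=[
    {"slide":[0.005,0,-0.014],"turn":0},
    {"slide":[0.005,0,-0.014],"turn":0},
    {"slide":[0.005,0,-0.014],"turn":0},
    {"slide":[0.004,0,-0.014],"turn":0},
    {"slide":[0.004,0,-0.014],"turn":0},
  ],
)

```text
time: 6.55
tcp_pos: [0.5648, 0.0134, 0.0473]
tool_rot: [-1.561, -0.009, -0.006]
ft_force: [0.8, -0.4, -0.4]
width: -0.0003
```

Next is c (0.5604, −0.0275): dx −0.0044, dy −0.041.

Request:
send_rows(
  targets=[
    {"slide":[-0.002,0,-0.02],"turn":0},
    {"slide":[-0.002,0,-0.02],"turn":0},
    {"slide":[-0.002,0,-0.02],"turn":0},
    {"slide":[-0.002,0,-0.02],"turn":0},
    {"slide":[-0.002,0,-0.02],"turn":0},
  ],
)

```text
time: 7.18
tcp_pos: [0.5605, -0.0295, 0.0468]
tool_rot: [-1.561, -0.008, -0.006]
ft_force: [-0.6, 0.1, -0.1]
width: 0.0002
```

```bash
python3 st.py
```

```text
7.175 tcp [ 0.5605 -0.0295  0.0468] heading x 0.1 ydir [ 0.009  0.01  -1.   ] q [-0.06  0.27 -0.33  0.96  0.01  1.51] F [-0.62  0.13 -0.11] w 0.0002
```

Next is d (0.557, −0.067).

Request:
send_rows(
  targets=[
    {"slide":[-0.002,0,-0.018],"turn":0},
    {"slide":[-0.002,0,-0.018],"turn":0},
    {"slide":[-0.002,0,-0.018],"turn":0},
    {"slide":[-0.002,0,-0.018],"turn":0},
    {"slide":[-0.001,0,-0.018],"turn":0},
  ],
)

```text
time: 7.8
tcp_pos: [0.5567, -0.0681, 0.0464]
tool_rot: [-1.561, -0.008, -0.006]
ft_force: [0.7, -0.4, -0.0]
width: 0.0001
```

Next is P2 (0.5538, −0.1063).

Request:
send_rows(
  targets=[
    {"slide":[-0.002,0,-0.019],"turn":0},
    {"slide":[-0.001,0,-0.019],"turn":0},
    {"slide":[-0.001,0,-0.019],"turn":0},
    {"slide":[-0.001,0,-0.018],"turn":0},
    {"slide":[-0.001,0,-0.018],"turn":0},
  ],
)

```text
time: 8.43
tcp_pos: [0.5542, -0.108, 0.046]
tool_rot: [-1.561, -0.008, -0.006]
ft_force: [0.2, 0.1, 0.6]
width: 0.0002
```

Next is e (0.5545, −0.1418).

Request:
send_rows(
  targets=[
    {"slide":[0,0,-0.016],"turn":0},
    {"slide":[0,0,-0.016],"turn":0},
    {"slide":[0,0,-0.016],"turn":0},
    {"slide":[0,0,-0.016],"turn":0},
    {"slide":[0,0,-0.016],"turn":0},
  ],
)

```text
time: 9.05
tcp_pos: [0.5543, -0.1423, 0.0457]
tool_rot: [-1.561, -0.009, -0.006]
ft_force: [0.3, 0.3, -0.0]
width: 0.0
```

Request:
send_rows(
  targets=[
    {"slide":[0,0,-0.018],"turn":0},
    {"slide":[0,0,-0.018],"turn":0},
    {"slide":[0,0,-0.017],"turn":0},
    {"slide":[0,0,-0.017],"turn":0},
    {"slide":[0,0,-0.013],"turn":0},
  ],
)

```text
time: 9.68
tcp_pos: [0.5543, -0.1779, 0.0453]
tool_rot: [-1.561, -0.008, -0.006]
ft_force: [0.1, 0.2, -0.8]
width: -0.0002
```

Request:
send_rows(
  targets=[
    {"slide":[0,0,0],"turn":0},
    {"slide":[0,0,0],"turn":0},
    {"slide":[0,-0.015,0],"turn":0},
    {"slide":[0,-0.015,0],"turn":0},
    {"slide":[0,0,0],"turn":0},
  ],
)

```text
time: 10.3
tcp_pos: [0.5544, -0.178, 0.0584]
tool_rot: [-1.561, -0.009, -0.006]
ft_force: [-0.2, -0.5, -0.1]
width: 0.0002
```

```bash
python3 st.py;python3 - <<'E'
from h import *
im=imaging.capture("top"); cv2.imwrite("pics/t3.png",cv2.resize(im[130:230,225:405,::-1],None,fx=4.4,fy=4.4))
im=imaging.capture("scene"); cv2.imwrite("pics/s3.png",cv2.resize(im[100:260,180:360,::-1],None,fx=4,fy=3.75))
E
```

```text
10.3 tcp [ 0.5544 -0.178   0.0584] heading x 0.1 ydir [ 0.009  0.01  -1.   ] q [-0.32  0.3  -0.27  1.    0.01  1.25] F [-0.23 -0.55 -0.14] w 0.0002
```

View pics/s3.png

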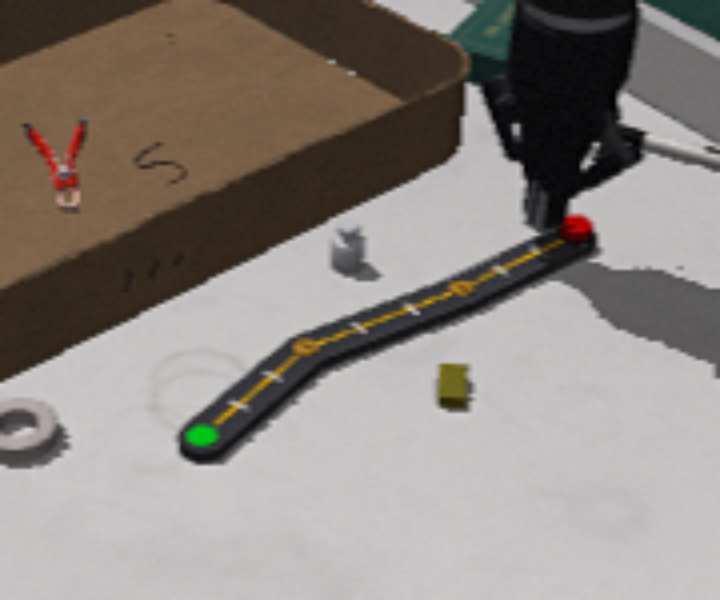

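The tips are raised above tick 9 and everything is undisturbed. Now over the button.

Request:
send_rows(
  targets=[
    {"slide":[0,0,-0.02],"turn":0},
    {"slide":[0,0,-0.02],"turn":0},
    {"slide":[0,0,-0.02],"turn":0},
    {"slide":[0,0,-0.018],"turn":0},
    {"slide":[0,0,0],"turn":0},
  ],
)

```text
time: 11.02
tcp_pos: [0.5538, -0.2119, 0.0569]
tool_rot: [-1.56, -0.007, -0.005]
ft_force: [0.1, 0.5, -0.4]
width: -0.0001
```

Request:
send_rows(
  targets=[
    {"slide":[0,0.01,0],"turn":0},
    {"slide":[0,0.01,0],"turn":0},
    {"slide":[0,0,0],"turn":0},
    {"slide":[0,0,0],"turn":0},
    {"slide":[0,0,0],"turn":0},
  ],
)

```text
time: 11.65
tcp_pos: [0.5537, -0.2111, 0.0481]
tool_rot: [-1.56, -0.007, -0.004]
ft_force: [0.3, -0.1, -0.8]
width: -0.0002
```

```bash
python3 st.py
```

```text
11.65 tcp [ 0.5537 -0.2111  0.0481] heading x 0.1 ydir [ 0.007  0.011 -1.   ] q [-0.37  0.33 -0.25  0.99  0.01  1.2 ] F [ 0.3  -0.07 -0.84] w -0.0002
```

Request:
send_rows(
  targets=[
    {"slide":[0,0.004,0],"turn":0},
    {"slide":[0,0.003,0],"turn":0},
    {"slide":[0,0.003,0],"turn":0},
    {"slide":[0,0.003,0],"turn":0},
    {"slide":[0,0.003,0],"turn":0},
  ],
)

```text
time: 12.28
tcp_pos: [0.5539, -0.211, 0.0421]
tool_rot: [-1.56, -0.008, -0.005]
ft_force: [-1.2, 1.1, 3.9]
width: 0.0003
```

```bash
python3 st.py
```

```text
12.275 tcp [ 0.5539 -0.211   0.0421] heading x 0.1 ydir [ 0.008  0.01  -1.   ] q [-0.37  0.33 -0.26  0.98  0.01  1.2 ] F [-1.16  1.09  3.86] w 0.0003
```

Request:
send_rows(
  targets=[
    {"slide":[0,0.003,0],"turn":0},
    {"slide":[0,0.003,0],"turn":0},
    {"slide":[0,0.002,0],"turn":0},
    {"slide":[0,0.002,0],"turn":0},
    {"slide":[0,0.002,0],"turn":0},
  ],
)

```text
time: 12.9
tcp_pos: [0.554, -0.211, 0.0388]
tool_rot: [-1.561, -0.008, -0.006]
ft_force: [-4.0, 2.0, 11.1]
width: -0.0003
```

```bash
python3 st.py
```

```text
12.9 tcp [ 0.554  -0.211   0.0388] heading x 0.1 ydir [ 0.009  0.01  -1.   ] q [-0.37  0.33 -0.27  0.97  0.01  1.2 ] F [-3.96  1.98 11.11] w -0.0003
```

Request:
send_rows(
  targets=[
    {"slide":[0,0,0],"turn":0},
    {"slide":[0,0,0],"turn":0},
    {"slide":[0,0,0],"turn":0},
    {"slide":[0,0,0],"turn":0},
    {"slide":[0,0,0],"turn":0},
  ],
)

```text
time: 13.52
tcp_pos: [0.5539, -0.211, 0.0399]
tool_rot: [-1.561, -0.009, -0.006]
ft_force: [-2.0, 0.8, 5.0]
width: 0.0001
```

```bash
python3 st.py;python3 - <<'E'
from h import *
im=imaging.capture("top"); cv2.imwrite("pics/t4.png",cv2.resize(im[130:230,190:405,::-1],None,fx=3.7,fy=3.7))
im=imaging.capture("scene"); cv2.imwrite("pics/s4.png",cv2.resize(im[100:260,180:360,::-1],None,fx=4,fy=3.75))
E
python3 st.py
```

```text
13.525 tcp [ 0.5539 -0.211   0.0399] heading x 0.1 ydir [ 0.01  0.01 -1.  ] q [-0.37  0.33 -0.27  0.97  0.01  1.2 ] F [-2.03  0.84  4.99] w 0.0001
13.625 tcp [ 0.5539 -0.211   0.0399] heading x 0.1 ydir [ 0.01  0.01 -1.  ] q [-0.37  0.33 -0.27  0.97  0.01  1.2 ] F [-2.04  0.41  5.5 ] w 0.0
```

View pics/s4.png

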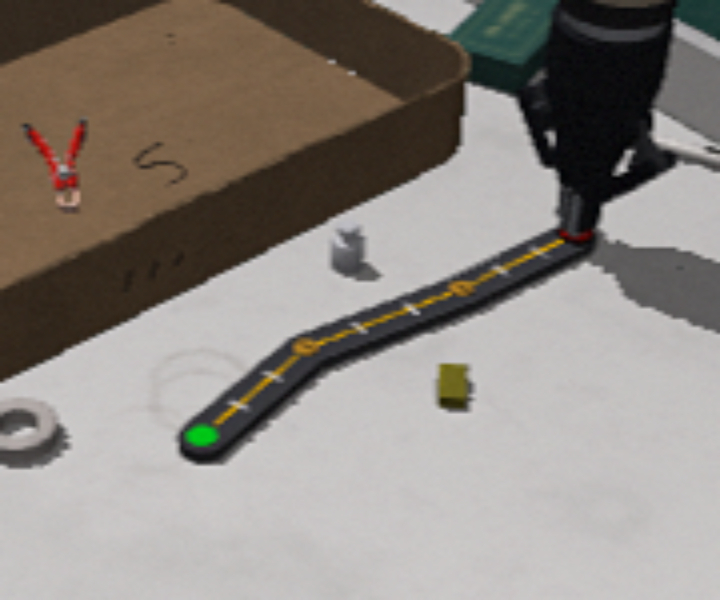

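View pics/t4.png

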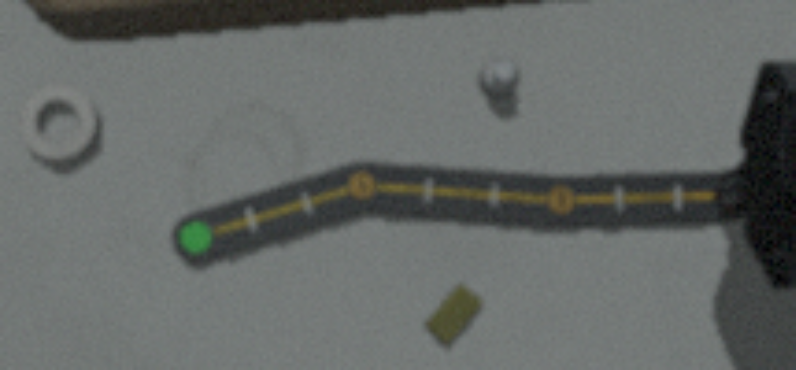

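The button is held about 5 mm down at a steady 5 N or so, and the template, weight, shim and ring sit where they started. Handing in.

```bash
python3 - <<'E'
from bench import workorder
print(workorder.job_done())
E
python3 st.py
```

```text
the job is handed in; nothing more can be done
None
the job is handed in; nothing more can be done
```

I traced the line with the gripper shut, from the green disc over all the ticks and both pivots in order. It ended with the red button pressed and held, and I handed the job in at 13.6 s of the 51 s allowed.

- **Trace:** at the end of each leg the measured position was within about 3 mm of my measured mark. The tips were about 10–13 mm above the bar. The readings along the line stayed within the force sensor's noise, about 1 N, so I saw no sign of the tips touching the bar.
- **Button:** I raised the tips before crossing to it, then pressed down in small steps. The upward force reached about 11 N at the bottom (about 12 N in all, limit 20 N). It then settled at 5.0–5.5 N, which puts the button about 5 of its 6 mm down. The tips were within about 1 mm of the centre I measured.
- **Last pictures:** by eye, the template, weight, shim and ring looked unmoved. I did not measure them again.
- **Disagreements:** points found from the top and scene cameras came out 0.5–2.5 mm lower than the heights given in the text, and the two views differed by 1–3 mm in x. A wrist-camera check of the green disc agreed with the top camera to under 1 mm (height 10.6 mm), so I used positions close to the top camera's.
- **Not checked:** job_done gives no verdict, and my reading after handing in was refused, so I have no check of the final second.

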